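Clamp a watch movement with the over-centre lever

ROBOT

A 6-joint arm with a two-finger parallel gripper is mounted at the origin on a cart in front of the work surface, level with it; the furniture and walls round the work are solid. World frame = base frame: x ahead of the robot, y to its left, z up, the work surface at z = 0. Lengths are in m, angles in degrees, forces in N, time in s.
With the tool pointing down it reaches from about 0.35 to 0.875 m from the base axis. Payload 4.2 kg.
Tool frame: the origin (TCP) lies midway between the tips of the shut fingers; the grasp point (between the pads) lies 19 mm behind it; z points along the fingers, y is the line along which they close (so a half turn about z gives the same grasp; the last joint's range is limited). The gripper opens to 87 mm and grips with 3 to 60 N. Pads are 19 mm wide; open, the fingers measure 117 mm over their backs; the gripper's body (75 mm by 190 mm) begins 51 mm behind the grasp point.
Start: joints at [-62.303, 22.042, 0.453, 0, -68.411, -14.817], TCP at [0.139, -0.609, 0.223] pointing down, gripper open.
Joint ranges: [-179.83, 179.83], [-69.29, 118.12], [-61.27, 80.66], [-181.25, 117.63], [-171.15, -9.14], [-177.46, 177.46]. Speed limits (degrees/s): [159.86, 159.86, 180, 180, 180, 180].

INTERFACE

Orientations are given as a 3x3 rotation matrix whose columns are the frame's x, y, z axes.
In Python, from station import sense, capture, camera_params, finish_job gives the robot as it stands.
- The arm moves only by the tool drive_tool, never from a script. Its argument "rows" is a list of rows, each an object of numbers: "tx", "ty", "tz": the shift along the tool's x, y, z in cm; "ax", "ay", "az": the turn, a rotation vector about the tool's x, y, z in rad; "claw": the finger opening in cm, from 0 to 8.7. In form: [{"tx": .., "ty": .., "tz": .., "ax": .., "ay": .., "az": .., "claw": ..}, ...]. A call has 1 to 10 rows; each row shifts and turns the commanded pose from where the row before left it, along the tool's axes as they then stand; what a row does not reach is not made up. A row lasts 1/12 s, in which the tool goes at most 41.7 mm and 7.16 degrees, less where a joint would pass 70% of its speed; a pose out of reach is approached as far as the arm can. A call with a gripper value outside its range is refused whole. The fingers move at their own pace and stop on an object; the grip force is fixed at half the most. Time passes only in rows, so rows that do not move let the fingers close. It gives the time, the measured TCP pose, the force, the opening and the grip force at its end, in the units of the state.
- sense(): the state, without advancing time (a new reading comes with each control period).
- capture(name): name is "scene" or "top" or "wrist"; returns (picture, depth): 420x560x3 uint8, red, green, blue; 420x560 float32, m along the optical axis (not along the pixel's ray), 0 where there is no reading.
- camera_params(name): a dict with "intrinsics" (3x3 intrinsics, pixels), "R" (3x3) and "t" (3): a world point X has camera coordinates R X + t; the wrist camera has in their place "tool_from_camera" (4x4, takes a point from camera to tool coordinates, whose origin is the TCP and whose axes are the flange's). Camera axes: x right, y down, z forward; pixel columns grow to the right and rows downward; lengths in m; the calibration is good to about 2 mm. A picture is of the moment at which its call begins: read the wrist's pose just before it. camera_params takes no time and is no camera call.
- finish_job(): hands the job in; it is judged then, once.
The state is a dict: "time_s": time; "joints": joint angles; "joint_velocities": joint speeds; "effort": joint torques, N m; "tcp_pos": TCP position; "ee_rot": TCP orientation; "wrist_force": force on the tool from outside, world axes, zero at the start; "moment": the same for the moment, N m; "gripper_width": opening from 0.0 (shut) to 1.0 (fully open); "gripper_force": force on a finger pad.
Only numpy, scipy, OpenCV 4.12 (cv2) and the standard library are available. Lean on these libraries where they do the work, as an engineer would, in place of code of your own. Each camera call takes 0.05 s, during which the arm holds its last target. There are 200 camera calls.

TASK

Set the larger of the two red movement holders flat in the nest of the clamping fixture, its crown pointing away from the plunger and lying between the two dowel pins, and let go of it. Then throw the fixture's lever over past its dead centre, so that it snaps to the far end and the plunger holds the movement tight against the pins. Leave the smaller holder and the other things on the table where they are.

Things in the scene. Friction and masses are not known exactly. Their poses are not given: they have to be found in the camera images.
- job_centre (a point): The larger movement holder: a red ring-shaped disc 39 mm across and 8 mm high with a watch movement on it (11 mm high in all), 38 g, with one round winding crown (8 mm thick) on its rim, whose tip is 30 mm from the disc's centre. The point is the centre of the disc, 4 mm above its underside. z is up; the crown points along -y. Grasp it across the disc, along x.
- job_crown (a point): The crown of the larger holder: the middle of the crown, 27 mm from the disc's centre along -y, axes as job_centre.
- fixture: The clamping fixture: aluminium base 180 x 64 x 10 mm fixed to the table, reaching from x = -132 to +48 mm of this origin, which lies on the table straight below nest. x is the way the plunger pushes; z is up. A round steel boss under nest, 31 mm across, its top 16 mm above the table, carries the disc, which overhangs it by 4 mm.
- nest (a point): Where job_centre rests when clamped, 20 mm above the table; axes as fixture. Two steel dowel pins, 8 mm thick, stand at x = +20.4, y = +/-11.8 mm from it, tops 5.5 mm above it; the clamped disc lies against both, crown between them along +x. The open plunger's pad is at x = -29.6 mm. Set down 2 to 3 mm towards -x of this point, the disc clears pins and pad and is pushed home by the plunger.
- nest_mouth (a point): Where job_crown comes to rest when clamped: 27 mm along x from nest, between the pins. Axes as nest.
- pad: The rubber pad (14 mm wide, 10 mm high) on the end of the plunger that presses on the movement; its origin is the fixture's origin, not the pad itself. With the larger movement in the nest it presses with about 7 N once the lever is over; without it the pad stops about 4 mm further on.
- lever (a joint): Angle of the clamp lever, rad: 0 = open, leaning 29 degrees away from the nest; 0.5 = upright; 1.6 = clamped, leaning 63 degrees towards the nest. It is sprung over-centre: below the dead centre at about 0.7 it springs back to 0, beyond it it snaps to 1.6 by itself; a push of about 7 N at the knob starts it. The plunger advances 14.5 mm with it.
- lever_knob (a point): Centre of the black ball knob (19 mm) at the end of the lever, a steel rod 8 mm thick, 75 mm from the pivot. Open: 106 mm above the table and 36 mm from the pivot towards its -x. Upright: 115 mm above the table.
- lever_pivot (a point): Pivot of the lever, 40 mm above the table and 85 mm towards -x from nest, axes as nest; the lever swings about its y axis between two cheeks (31 mm over both, top 50 mm above the table) and moves the knob towards +x to clamp.
- movement_spare: The smaller, otherwise like red holder, disc 34 mm across; leave alone. Origin on its underside, 4 mm from the disc's centre.
- tin_b: Round tin 49 mm across, 17 mm high; bystander, origin under its centre.
- oil_bottle: Small brown bottle 31 mm across, 62 mm high; bystander, origin under its centre.
- driver_green: Small screwdriver 90 mm long lying along its y; bystander.
- loupe_1: Black eye loupe 34 mm across, 28 mm high; bystander, origin under its centre.
- dial_plate: Grey watch dial disc 32 mm across, 9 mm high; bystander, origin under its centre.
- tweezers_1: Steel tweezers 121 mm long lying along their y; bystander.
- pin_vice: Steel pin vice 88 mm long lying along its y; bystander.
Things that resemble listed ones, but are neither listed nor needed, are in the scene too. Leave any grey look-alike of the part that bears job_centre alone.

How it is judged (in metres and radians):
On the way, in this order (a step that is already met when the one before it is completed fails the run):
1. the larger movement lies flat in the nest, crown between the pins, let go, with the lever still open (z of job_centre in the frame of nest between -0.002 and 0.002 m and angle between job_centre's own z axis and vertical below 0.08 rad and horizontal distance between job_centre and nest below 0.009 m and horizontal distance between job_crown and nest_mouth below 0.012 m and value of joint lever below 0.4 rad and contact force between the fingers and movement_job below 0.1 N), for 0.2 s.
2. the lever is snapped over to its far end (value of joint lever above 1.5 rad), for 0.2 s.
At the end, for the whole second after the job is handed in: The lever is over at its far end (beyond 1.5 rad); the larger movement lies flat on the boss (within 2 mm in height and 0.08 rad of level), at rest, its centre within 3 mm of nest and its crown within 7 mm of nest_mouth; the pad presses on it with more than 3 N (z of job_centre in the frame of nest between -0.002 and 0.002 m and angle between job_centre's own z axis and vertical below 0.08 rad and value of joint lever above 1.5 rad and contact force between pad and movement_job above 3 N and horizontal distance between job_centre and nest below 0.003 m and horizontal distance between job_crown and nest_mouth below 0.007 m and linear speed of movement_job below 0.01 m/s); the robot touches nothing.
It fails at once if the smaller movement holder is moved more than 25 mm (distance of movement_spare from where it was at the start of the episode above 0.025 m).
It fails at once if another bystander is moved more than 25 mm (distance of any of tin_b, oil_bottle, driver_green, loupe_1, dial_plate, tweezers_1, pin_vice from where it was at the start of the episode above 0.025 m).
It also fails if it takes over 54 s, if anything falls off the work surface, if the arm or the gripper's body presses on something with over 40 N, if the wrist force passes 120 N, or if a joint passes its speed limit or range.

## Working session

There is one attempt and no reset: what is moved stays moved. The work goes in short steps, Python scripts to look and compute and a tool call to move; the robot and the scene stay as the last step left them, time stands still between calls to the robot, and variables do not carry over. Pictures are saved under pics/ and viewed, at most 10 in all, crops included, and the job is handed in when it is done.

Besides the shell and the picture viewer there is one more tool, called after "Emit:" in YAML: its name, and indented under it one key for each argument. drive_tool: Moves the arm, as the interface text tells. Its arguments: {"type":"object","properties":{"rows":{"type":"array"}},"required":["rows"]}

```bash
mkdir -p pics
cat > h.py <<'E'
import numpy as np, cv2
from station import sense, capture, camera_params, finish_job
def grab(n,tag):
    s=sense(); im,d=capture(n)
    np.savez(f'pics/{tag}.npz',im=im,d=d,p=s['tcp_pos'],R=s['ee_rot'])
    cv2.imwrite(f'pics/{tag}.png',im[:,:,::-1]); return im,d
def world(n,tag,u,v,z=None):
    """pixel -> world; by depth, or on the plane of height z"""
    f=np.load(f'pics/{tag}.npz'); c=camera_params(n); K=np.array(c['intrinsics'])
    ray=np.linalg.inv(K)@[u,v,1]
    if n=='wrist':
        T=np.array(c['tool_from_camera']); R=f['R']@T[:3,:3]; o=f['R']@T[:3,3]+f['p']
    else:
        R=np.array(c['R']).T; o=-R@np.array(c['t'])
    r=R@ray
    k=float(f['d'][int(round(v)),int(round(u))]) if z is None else (z-o[2])/r[2]
    return o+k*r
E
python3 - <<'E'
from h import *
grab('top','top0'); grab('scene','scene0'); 
for n in('top','scene'):
    c=camera_params(n); R=np.array(c['R']); print(n,-R.T@c['t'],R.round(2).tolist(),np.array(c['intrinsics'])[0,0])
s=sense(); print(s['time_s'],np.round(s['ee_rot'],3).tolist())
E
```

```text
top [ 0.43702595 -0.06842245  0.95944577] [[-0.03, -1.0, -0.03], [-0.98, 0.03, -0.18], [0.18, 0.02, -0.98]] 422.26931035113404
scene [0.04534738 0.34037145 0.64840928] [[-0.6, -0.8, 0.0], [-0.5, 0.37, -0.78], [0.63, -0.47, -0.63]] 418.47835022750706
0.1 [[-0.975, -0.223, -0.001], [-0.223, 0.975, 0.002], [0.0, 0.002, -1.0]]
```

View pics/top0.png

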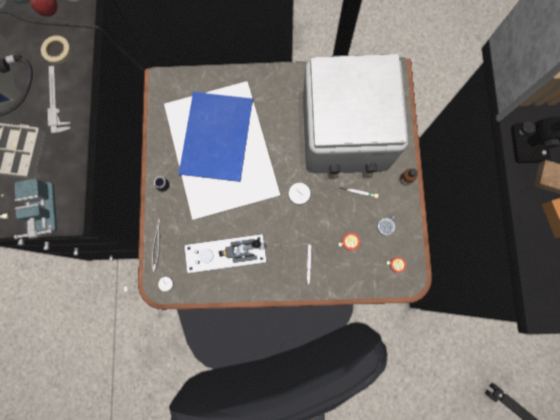

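View pics/scene0.png

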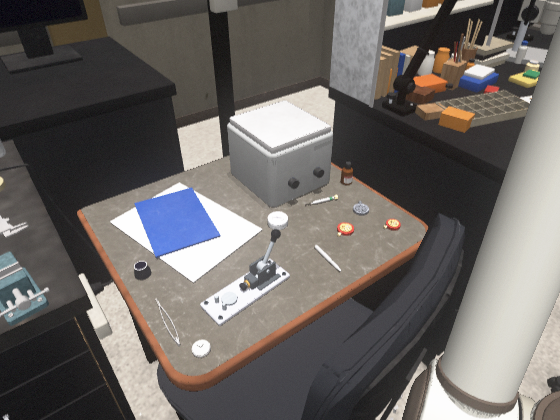

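The top view shows red holders at (351,241) and (398,265), grey look-alikes at (386,226) and (165,284), and the fixture at (185–266, 235–272) with its knob near (257,243). I'll check which red holder is larger in a close crop.

Run:
```python
from h import *
im=cv2.imread('pics/top0.png')
a=cv2.resize(im[210:280,330:415],None,fx=7,fy=7,interpolation=cv2.INTER_CUBIC)[:,:595]
b=cv2.resize(im[225:280,180:272],None,fx=6.4,fy=6.4,interpolation=cv2.INTER_CUBIC)
a=cv2.resize(a,(400,330)); b=cv2.resize(b,(640,383))
print(a.shape,b.shape)
o=np.zeros((600,800,3),np.uint8)
o[:280,:340]=cv2.resize(im[210:280,330:415],(340,280),interpolation=cv2.INTER_CUBIC)
o[285:285+275,:460]=cv2.resize(im[225:280,180:272],(460,275),interpolation=cv2.INTER_CUBIC)
cv2.imwrite('pics/crop0.png',o)
hsv=cv2.cvtColor(im,cv2.COLOR_BGR2HSV)
m=((hsv[:,:,0]<22)|(hsv[:,:,0]>170))&(hsv[:,:,1]>140)&(hsv[:,:,2]>110)
m[:, :320]=0; m[:,415:]=0; m[:215]=0; m[285:]=0
n,l,st,c=cv2.connectedComponentsWithStats(m.astype(np.uint8))
for i in range(1,n):
    if st[i,4]>10: print(st[i],c[i],world('top','top0',*c[i],z=.006))
```

```text
(330, 400, 3) (383, 640, 3)
```

View pics/crop0.png

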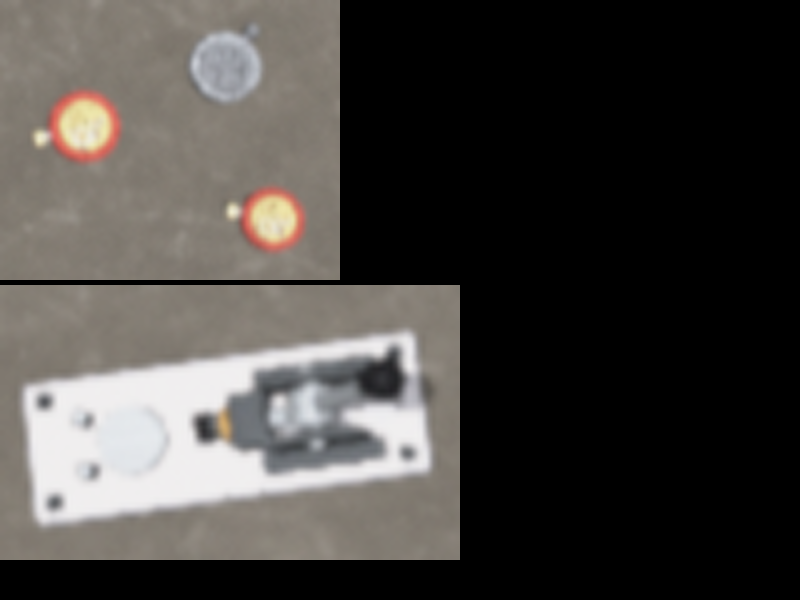

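The crop shows candidates: red A at (351,242), about 17.5 px across; red B at (398,265), about 15.5 px; grey ones at (386,226) and (165,284). I choose red A, with its crown at (340,244). The fixture's nest and pins are on the left and its lever on the right, leaning right (open).

```bash
cat >> h.py <<'E'
def fit(local,meas):
    l=np.array(local);m=np.array(meas)[:,:2]
    a=l-l.mean(0);b=m-m.mean(0)
    th=np.arctan2((a[:,0]*b[:,1]-a[:,1]*b[:,0]).sum(),(a*b).sum())
    R=np.array([[np.cos(th),-np.sin(th)],[np.sin(th),np.cos(th)]])
    t=m.mean(0)-R@l.mean(0); return th,t,(l@R.T+t-m)*1e3
E
python3 - <<'E'
from h import *
q=lambda x,y,s,ox,oy:((x+.5)/s-.5+ox,(y+.5)/s-.5+oy)
W=lambda u,z:world('top','top0',*u,z=z)
c=W(q(85,127,4,330,210),.008);k=W(q(41,137,4,330,210),.004)
d=k-c;print('job',c,'crown',k,np.hypot(*d[:2]),np.degrees(np.arctan2(d[1],d[0])))
print('diam',W(q(50,127,4,330,210),.008)-W(q(120,127,4,330,210),.008))
c2=W(q(273,219,4,330,210),.008);print('spare',c2)
P=[(23,387),(412,333),(431,468),(38,524)]
M=[W(q(x,y-285,5,180,225),.010) for x,y in P];print(np.array(M))
th,t,r=fit([(.048,-.032),(-.132,-.032),(-.132,.032),(.048,.032)],M);print(np.degrees(th),t,r)
th2,t2,r2=fit([(.0204,-.0118),(.0204,.0118),(0,0)],[W(q(x,y-285,5,180,225),z) for x,y,z in[(82,419,.0255),(88,468,.0255),(132,440,.016)]]);print(np.degrees(th2),t2,r2)
kn=W(q(381,377-285,5,180,225),.106);print('knob',kn, world('top','top0',256,243))
E
```

```text
job [ 0.54672592 -0.21588641  0.008     ] crown [ 0.5422398 -0.1913996  0.004    ] 0.024894354984808586 100.38176360180104
diam [0.00115902 0.03926013 0.        ]
spare [ 0.49227542 -0.31694806  0.008     ]
[[ 0.54935138  0.16145727  0.01      ]
 [ 0.56876617 -0.01581125  0.01      ]
 [ 0.50747637 -0.02309131  0.01      ]
 [ 0.48743599  0.15385423  0.01      ]]
96.41447223920962 [0.52356524 0.1108393 ] [[ 0.65096951  0.65657933]
 [ 1.34577395 -0.94805695]
 [-0.96376789 -0.81806439]
 [-1.03297557  1.10954201]]
96.40389094028681 [0.52364904 0.10977208] [[ 0.65830638  0.26049147]
 [-0.9759778   0.48215832]
 [ 0.31767142 -0.74264979]]
knob [ 0.53778925 -0.00814684  0.106     ] [ 0.53648465 -0.00932204  0.11694955]
```

Emit:
drive_tool:
  rows:
    - {"tx": -3.4,"ty": 2.0,"claw": 7}
    - {"tx": -3.4,"ty": 2.0,"claw": 7}
    - {"tx": -3.4,"ty": 2.0,"claw": 7}
    - {"tx": -3.4,"ty": 2.0,"claw": 7}
    - {"tx": -3.4,"ty": 2.0,"claw": 7}
    - {"tx": -3.4,"ty": 2.0,"claw": 7}
    - {"tx": -3.4,"ty": 2.0,"claw": 7}
    - {"tx": -3.4,"ty": 2.0,"claw": 7}
    - {"tx": -3.4,"ty": 2.0,"claw": 7}
    - {"tx": -3.4,"ty": 2.0,"claw": 7}

```text
invalid input at $.rows[0]: expected keys tx, ty, tz, ax, ay, az, claw
```

Emit:
drive_tool:
  rows:
    - {"tx": -3.4,"ty": 2.0,"claw": 7}
    - {"tx": -3.4,"ty": 2.0,"claw": 7}
    - {"tx": -3.4,"ty": 2.0,"claw": 7}
    - {"az": -0.12,"claw": 7}
    - {"az": -0.12,"claw": 7}
    - {"az": -0.12,"claw": 7}
    - {"az": -0.12,"claw": 7}
    - {"az": -0.12,"claw": 7}
    - {"az": -0.12,"claw": 7}
    - {"az": -0.12,"claw": 7}

```text
invalid input at $.rows[0]: expected keys tx, ty, tz, ax, ay, az, claw
```

Emit:
drive_tool:
  rows:
    - {"az": -0.12,"claw": 7}
    - {"az": -0.12,"claw": 7}
    - {"az": -0.12,"claw": 7}
    - {"az": -0.12,"claw": 7}
    - {"az": -0.12,"claw": 7}
    - {"az": -0.087,"claw": 7}
    - {"claw": 7}
    - {"claw": 7}

```text
invalid input at $.rows[0]: expected keys tx, ty, tz, ax, ay, az, claw
```

```bash
cat >> h.py <<'E'
def go(target,yaw):
    """shift in tool axes (cm) and az (rad) to a TCP target with tool y at yaw (deg, mod 180)"""
    s=sense(); R=np.array(s['ee_rot']); p=np.array(s['tcp_pos'])
    y=np.degrees(np.arctan2(R[1,1],R[0,1])); e=(yaw-y+90)%180-90
    print('t',s['time_s'],'tcp',p.round(4),'yaw',round(y,2),'down',R[:,2].round(3),'shift cm',(100*R.T@(np.array(target)-p)).round(2),'az',round(-np.radians(e),3),'grip',s['gripper_width'],s['gripper_force'],'F',np.round(s['wrist_force'],1))
E
python3 - <<'E'
from h import *
grab('wrist','w1'); go((.547,-.216,.12),10.4)
E
```

```text
t 0.15 tcp [ 0.1392 -0.6089  0.2217] yaw 102.87 down [-0.     0.002 -1.   ] shift cm [-48.5   29.2   10.21] az -1.528 grip 1.004453428909959 0.0 F [-0.1 -0.9 -0.1]
```

View pics/w1.png

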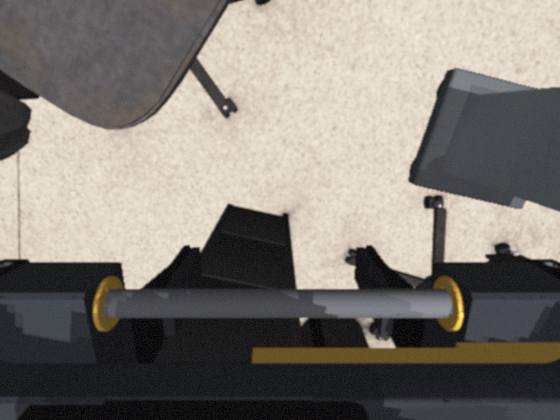

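All keys are required. The wrist view shows only floor and the table corner at upper left. Before moving, I'll check obstacle heights (chair, box) from the top depth.

Run:
```python
from h import *
for u,v in [(375,335),(350,360),(330,370),(280,375),(260,340),(355,165),(355,175),(320,170),(400,300),(440,320),(500,395),(520,410)]: print((u,v),world('top','top0',u,v).round(3))
```

```text
(375, 335) [ 0.354 -0.233  0.126]
(350, 360) [ 0.32  -0.173  0.194]
(330, 370) [ 0.305 -0.138  0.196]
(280, 375) [ 0.285 -0.05   0.121]
(260, 340) [ 0.316  0.007 -0.197]
(355, 165) [ 0.711 -0.228  0.056]
(355, 175) [ 0.703 -0.236  0.   ]
(320, 170) [ 0.71  -0.152  0.027]
(400, 300) [ 0.414 -0.317  0.   ]
(440, 320) [ 0.323 -0.628 -0.655]
(500, 395) [ 0.076 -0.78  -0.582]
(520, 410) [ 0.034 -0.83  -0.56 ]
```

Emit:
drive_tool:
  rows:
    - {"tx": 0,"ty": 0,"tz": -2,"ax": 0,"ay": 0,"az": 0,"claw": 7}

```text
time_s: 0.23
tcp_pos: [0.1387, -0.6066, 0.2377]
ee_rot: [[-0.975, -0.222, -0.003], [-0.222, 0.975, 0.01], [0.0, 0.01, -1.0]]
wrist_force: [0.3, 0.5, -0.9]
gripper_width: 0.975
gripper_force: 0.0
```

Emit:
drive_tool:
  rows:
    - {"tx": -3.5,"ty": 2.1,"tz": 0,"ax": 0,"ay": 0,"az": 0,"claw": 7}
    - {"tx": -3.5,"ty": 2.1,"tz": 0,"ax": 0,"ay": 0,"az": 0,"claw": 7}
    - {"tx": -3.5,"ty": 2.1,"tz": 0,"ax": 0,"ay": 0,"az": 0,"claw": 7}
    - {"tx": -3.5,"ty": 2.1,"tz": 0,"ax": 0,"ay": 0,"az": 0,"claw": 7}
    - {"tx": -3.5,"ty": 2.1,"tz": 0,"ax": 0,"ay": 0,"az": 0,"claw": 7}
    - {"tx": -3.5,"ty": 2.1,"tz": 0,"ax": 0,"ay": 0,"az": 0,"claw": 7}
    - {"tx": -3.5,"ty": 2.1,"tz": 0,"ax": 0,"ay": 0,"az": 0,"claw": 7}
    - {"tx": -3.5,"ty": 2.1,"tz": 0,"ax": 0,"ay": 0,"az": 0,"claw": 7}
    - {"tx": -3.5,"ty": 2.1,"tz": 0,"ax": 0,"ay": 0,"az": 0,"claw": 7}
    - {"tx": -3.5,"ty": 2.1,"tz": 0,"ax": 0,"ay": 0,"az": 0,"claw": 7}

```text
time_s: 1.07
tcp_pos: [0.4347, -0.3247, 0.2425]
ee_rot: [[-0.975, -0.223, -0.0], [-0.223, 0.975, 0.0], [0.0, 0.0, -1.0]]
wrist_force: [-0.4, -0.7, 0.0]
gripper_width: 0.804
gripper_force: 0.0
```

Emit:
drive_tool:
  rows:
    - {"tx": -3.5,"ty": 2.1,"tz": 0,"ax": 0,"ay": 0,"az": 0,"claw": 7}
    - {"tx": -3.5,"ty": 2.1,"tz": 0,"ax": 0,"ay": 0,"az": 0,"claw": 7}
    - {"tx": -3.5,"ty": 2.1,"tz": 0,"ax": 0,"ay": 0,"az": 0,"claw": 7}
    - {"tx": 0,"ty": 0,"tz": 0,"ax": 0,"ay": 0,"az": -0.12,"claw": 7}
    - {"tx": 0,"ty": 0,"tz": 0,"ax": 0,"ay": 0,"az": -0.12,"claw": 7}
    - {"tx": 0,"ty": 0,"tz": 0,"ax": 0,"ay": 0,"az": -0.12,"claw": 7}
    - {"tx": 0,"ty": 0,"tz": 0,"ax": 0,"ay": 0,"az": -0.12,"claw": 7}
    - {"tx": 0,"ty": 0,"tz": 0,"ax": 0,"ay": 0,"az": -0.12,"claw": 7}
    - {"tx": 0,"ty": 0,"tz": 0,"ax": 0,"ay": 0,"az": -0.12,"claw": 7}
    - {"tx": 0,"ty": 0,"tz": 0,"ax": 0,"ay": 0,"az": -0.12,"claw": 7}

```text
time_s: 1.9
tcp_pos: [0.5218, -0.2415, 0.2421]
ee_rot: [[-0.479, -0.878, -0.001], [-0.878, 0.479, 0.0], [0.0, 0.001, -1.0]]
wrist_force: [-0.2, -0.1, 0.5]
gripper_width: 0.8
gripper_force: 0.0
```

Emit:
drive_tool:
  rows:
    - {"tx": 0,"ty": 0,"tz": 0,"ax": 0,"ay": 0,"az": -0.12,"claw": 7}
    - {"tx": 0,"ty": 0,"tz": 0,"ax": 0,"ay": 0,"az": -0.12,"claw": 7}
    - {"tx": 0,"ty": 0,"tz": 0,"ax": 0,"ay": 0,"az": -0.12,"claw": 7}
    - {"tx": 0,"ty": 0,"tz": 0,"ax": 0,"ay": 0,"az": -0.12,"claw": 7}
    - {"tx": 0,"ty": 0,"tz": 0,"ax": 0,"ay": 0,"az": -0.12,"claw": 7}
    - {"tx": 0,"ty": 0,"tz": 0,"ax": 0,"ay": 0,"az": -0.087,"claw": 7}
    - {"tx": 0,"ty": 0,"tz": 0,"ax": 0,"ay": 0,"az": 0,"claw": 7}
    - {"tx": 0,"ty": 0,"tz": 0,"ax": 0,"ay": 0,"az": 0,"claw": 7}

```text
time_s: 2.57
tcp_pos: [0.5218, -0.2416, 0.2423]
ee_rot: [[0.178, -0.984, -0.001], [-0.984, -0.178, 0.0], [-0.0, 0.001, -1.0]]
wrist_force: [-0.1, 0.4, 0.2]
gripper_width: 0.805
gripper_force: 0.0
```

Run:
```python
from h import *
grab('wrist','w2'); go((.547,-.216,.12),10.4)
```

```text
t 2.6167 tcp [ 0.5219 -0.2416  0.2423] yaw -169.76 down [-0.  0. -1.] shift cm [-2.07 -2.93 12.23] az -0.003 grip 0.8076730380661332 0.0 F [0.  0.8 0.2]
```

View pics/w2.png

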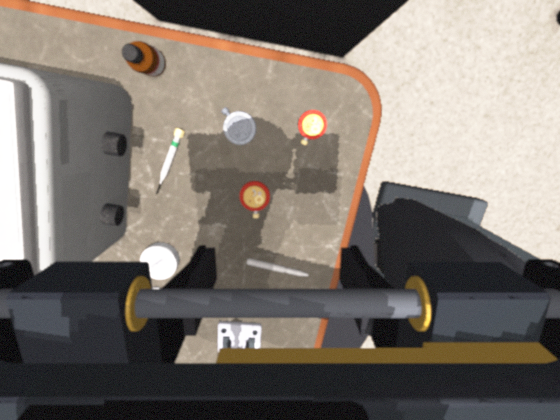

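The wrist view shows the job at (255,195) with its crown at (256,215), the spare at (313,124), the grey look-alike at (239,127), and the gripper shadow over the scene. Next I'll measure the job.

Run:
```python
from h import *
f=np.load('pics/w2.npz'); im=f['im']
hsv=cv2.cvtColor(np.ascontiguousarray(im[:,:,::-1]),cv2.COLOR_BGR2HSV)
m=((hsv[:,:,0]<10)|(hsv[:,:,0]>170))&(hsv[:,:,1]>150)
m[:,:230]=0;m[:,340:]=0;m[:100]=0;m[220:]=0
n,l,st,_=cv2.connectedComponentsWithStats(m.astype(np.uint8))
for i in range(1,n):
    if st[i,4]>40:
        (cx,cy),(a,b),_=cv2.fitEllipse(cv2.convexHull(np.argwhere(l==i)[:,::-1].astype(np.int32)))
        print(st[i],cx,cy,a,b,world('wrist','w2',cx,cy,.006), 'depth',world('wrist','w2',cx,cy)[2])
        if i: k=[world('wrist','w2',cx+dx,cy,.006) for dx in(-a/2,a/2)]; print('diam',np.linalg.norm(k[0]-k[1]))
cv2.imwrite('pics/c2.png',cv2.resize(im[165:230,220:290,::-1],None,fx=8,fy=8,interpolation=cv2.INTER_CUBIC))
```

```text
[298 111  28  28 195] 311.69927978515625 124.38604736328125 27.372865676879883 28.522920608520508 [ 0.49262303 -0.31610752  0.006     ] depth 0.010475721142982564
diam 0.03344436082483901
[240 181  30  30 283] 254.26797485351562 195.5725860595703 29.301698684692383 29.75981903076172 [ 0.54758405 -0.21505201  0.006     ] depth 0.01032248363671795
diam 0.03822103668454665
```

View pics/c2.png

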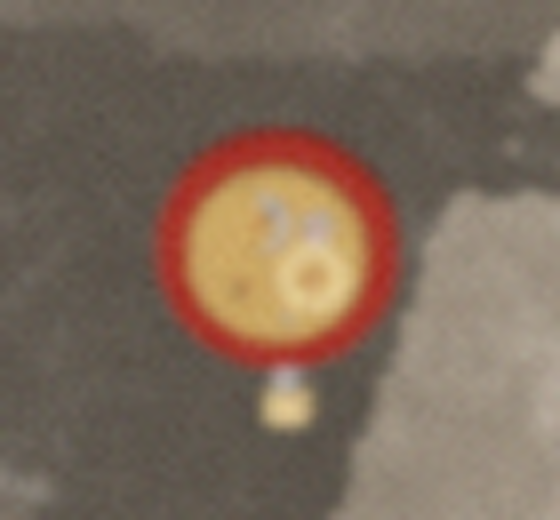

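The job is confirmed as the larger: 38.2 mm measured against 33.4 mm for the spare. In the crop its centre is at (279,247) and its crown at (288,408).

Run:
```python
from h import *
q=lambda x,y:((x+.5)/8-.5+220,(y+.5)/8-.5+165)
c=world('wrist','w2',*q(279,247),.008);k=world('wrist','w2',*q(288,408),.006);d=k-c
a=np.degrees(np.arctan2(d[1],d[0]));print(c,k,np.hypot(*d[:2]),a)
go((.5473,-.2153,.06),a-90)
go((.5473,-.2153,.002),a-90)
```

```text
[ 0.54733843 -0.21579836  0.008     ] [ 0.54158731 -0.18828854  0.006     ] 0.028104550362219906 101.8080169715441
t 2.6167 tcp [ 0.5219 -0.2416  0.2423] yaw -169.76 down [-0.  0. -1.] shift cm [-2.13 -2.97 18.23] az -0.027 grip 0.8076730380661332 0.0 F [0.  0.8 0.2]
t 2.6167 tcp [ 0.5219 -0.2416  0.2423] yaw -169.76 down [-0.  0. -1.] shift cm [-2.13 -2.98 24.03] az -0.027 grip 0.8076730380661332 0.0 F [0.  0.8 0.2]
```

Emit:
drive_tool:
  rows:
    - {"tx": -1.1,"ty": -1.5,"tz": 3,"ax": 0,"ay": 0,"az": -0.018,"claw": 7}
    - {"tx": -1.03,"ty": -1.47,"tz": 3,"ax": 0,"ay": 0,"az": 0,"claw": 7}
    - {"tx": 0,"ty": 0,"tz": 4,"ax": 0,"ay": 0,"az": 0,"claw": 7}
    - {"tx": 0,"ty": 0,"tz": 4,"ax": 0,"ay": 0,"az": 0,"claw": 7}
    - {"tx": 0,"ty": 0,"tz": 3,"ax": 0,"ay": 0,"az": 0,"claw": 7}
    - {"tx": 0,"ty": 0,"tz": 3,"ax": 0,"ay": 0,"az": 0,"claw": 7}
    - {"tx": 0,"ty": 0,"tz": 2,"ax": 0,"ay": 0,"az": 0,"claw": 7}
    - {"tx": 0,"ty": 0,"tz": 0,"ax": 0,"ay": 0,"az": 0,"claw": 7}
    - {"tx": 0,"ty": 0,"tz": 0,"ax": 0,"ay": 0,"az": 0,"claw": 7}

```text
time_s: 3.37
tcp_pos: [0.5468, -0.2152, 0.0218]
ee_rot: [[0.197, -0.98, -0.002], [-0.98, -0.197, -0.0], [-0.0, 0.002, -1.0]]
wrist_force: [0.8, -0.3, 0.9]
gripper_width: 0.807
gripper_force: 0.0
```

Run:
```python
from h import *
go((.5473,-.2153,.002),11.2)
```

```text
t 3.3667 tcp [ 0.5468 -0.2152  0.0218] yaw -168.64 down [-0.002 -0.    -1.   ] shift cm [ 0.02 -0.05  1.98] az 0.003 grip 0.8069779487867087 0.0 F [ 0.8 -0.3  0.9]
```

Emit:
drive_tool:
  rows:
    - {"tx": 0,"ty": -0.03,"tz": 0.7,"ax": 0,"ay": 0,"az": 0,"claw": 7}
    - {"tx": 0,"ty": 0,"tz": 0.7,"ax": 0,"ay": 0,"az": 0,"claw": 7}
    - {"tx": 0,"ty": 0,"tz": 0.5,"ax": 0,"ay": 0,"az": 0,"claw": 7}
    - {"tx": 0,"ty": 0,"tz": 0,"ax": 0,"ay": 0,"az": 0,"claw": 7}
    - {"tx": 0,"ty": 0,"tz": 0,"ax": 0,"ay": 0,"az": 0,"claw": 5}
    - {"tx": 0,"ty": 0,"tz": 0,"ax": 0,"ay": 0,"az": 0,"claw": 4.4}
    - {"tx": 0,"ty": 0,"tz": 0,"ax": 0,"ay": 0,"az": 0,"claw": 3.5}
    - {"tx": 0,"ty": 0,"tz": 0,"ax": 0,"ay": 0,"az": 0,"claw": 3.5}
    - {"tx": 0,"ty": 0,"tz": 0,"ax": 0,"ay": 0,"az": 0,"claw": 3.5}
    - {"tx": 0,"ty": 0,"tz": 0,"ax": 0,"ay": 0,"az": 0,"claw": 3.5}

```text
time_s: 4.2
tcp_pos: [0.5476, -0.2151, 0.0037]
ee_rot: [[0.198, -0.98, 0.0], [-0.98, -0.198, -0.0], [0.0, -0.0, -1.0]]
wrist_force: [0.4, -0.4, 0.2]
gripper_width: 0.452
gripper_force: 0.1
```

Emit:
drive_tool:
  rows:
    - {"tx": 0,"ty": 0,"tz": 0,"ax": 0,"ay": 0,"az": 0,"claw": 3.5}
    - {"tx": 0,"ty": 0,"tz": 0,"ax": 0,"ay": 0,"az": 0,"claw": 3.5}
    - {"tx": 0,"ty": 0,"tz": 0,"ax": 0,"ay": 0,"az": 0,"claw": 3.5}

```text
time_s: 4.45
tcp_pos: [0.5476, -0.2151, 0.0037]
ee_rot: [[0.198, -0.98, 0.0], [-0.98, -0.198, -0.0], [0.0, -0.0, -1.0]]
wrist_force: [-0.8, -0.7, 0.9]
gripper_width: 0.427
gripper_force: 30.0
```

Emit:
drive_tool:
  rows:
    - {"tx": 0,"ty": 0,"tz": -2,"ax": 0,"ay": 0,"az": 0,"claw": 3.5}
    - {"tx": 0,"ty": 0,"tz": -4,"ax": 0,"ay": 0,"az": 0,"claw": 3.5}
    - {"tx": 0,"ty": 0,"tz": -4,"ax": 0,"ay": 0,"az": 0,"claw": 3.5}
    - {"tx": 0,"ty": 0,"tz": -4,"ax": 0,"ay": 0,"az": 0,"claw": 3.5}
    - {"tx": -2,"ty": -0.3,"tz": -3,"ax": 0,"ay": 0,"az": 0,"claw": 3.5}
    - {"tx": -3.8,"ty": -0.7,"tz": -2,"ax": 0,"ay": 0,"az": 0,"claw": 3.5}
    - {"tx": -4,"ty": -0.7,"tz": 0,"ax": 0,"ay": 0,"az": 0,"claw": 3.5}
    - {"tx": -4,"ty": -0.7,"tz": 0,"ax": 0,"ay": 0,"az": 0,"claw": 3.5}
    - {"tx": -4,"ty": -0.7,"tz": 0,"ax": 0,"ay": 0,"az": 0,"claw": 3.5}
    - {"tx": -4,"ty": -0.7,"tz": 0,"ax": 0,"ay": 0,"az": 0,"claw": 3.5}

```text
time_s: 5.28
tcp_pos: [0.541, 0.0062, 0.1929]
ee_rot: [[0.197, -0.98, 0.0], [-0.98, -0.197, 0.0], [-0.0, -0.0, -1.0]]
wrist_force: [1.3, -0.0, -0.5]
gripper_width: 0.425
gripper_force: 30.0
```

Emit:
drive_tool:
  rows:
    - {"tx": -4,"ty": -0.7,"tz": 0,"ax": 0,"ay": 0,"az": 0,"claw": 3.5}
    - {"tx": -4,"ty": -0.7,"tz": 0,"ax": 0,"ay": 0,"az": 0,"claw": 3.5}
    - {"tx": -4,"ty": -0.7,"tz": 0,"ax": 0,"ay": 0,"az": 0,"claw": 3.5}
    - {"tx": -4,"ty": -0.7,"tz": 0,"ax": 0,"ay": 0,"az": 0,"claw": 3.5}
    - {"tx": -4,"ty": -0.7,"tz": 0,"ax": 0,"ay": 0,"az": 0,"claw": 3.5}
    - {"tx": -4,"ty": -0.7,"tz": 0,"ax": 0,"ay": 0,"az": 0,"claw": 3.5}
    - {"tx": -2,"ty": -0.3,"tz": 0,"ax": 0,"ay": 0,"az": 0.087,"claw": 3.5}
    - {"tx": 0,"ty": 0,"tz": 0,"ax": 0,"ay": 0,"az": 0,"claw": 3.5}
    - {"tx": 0,"ty": 0,"tz": 0,"ax": 0,"ay": 0,"az": 0,"claw": 3.5}

```text
time_s: 6.03
tcp_pos: [0.5338, 0.2692, 0.192]
ee_rot: [[0.115, -0.993, -0.001], [-0.993, -0.115, -0.001], [0.001, 0.001, -1.0]]
wrist_force: [0.8, -0.6, -1.0]
gripper_width: 0.428
gripper_force: 30.0
```

Run:
```python
from h import *
im,_=grab('wrist','w3'); go((.524,.1068,.05),6.4)
cv2.imwrite('pics/c3.png',cv2.resize(im[60:270,150:410,::-1],None,fx=2.8,fy=2.8,interpolation=cv2.INTER_CUBIC))
```

```text
t 6.0833 tcp [0.5339 0.2681 0.1922] yaw -173.5 down [-0.001 -0.001 -1.   ] shift cm [15.9   2.79 14.23] az 0.002 grip 0.42789553899103144 29.999949038028717 F [-0.3 -0.4 -0.4]
```

View pics/c3.png

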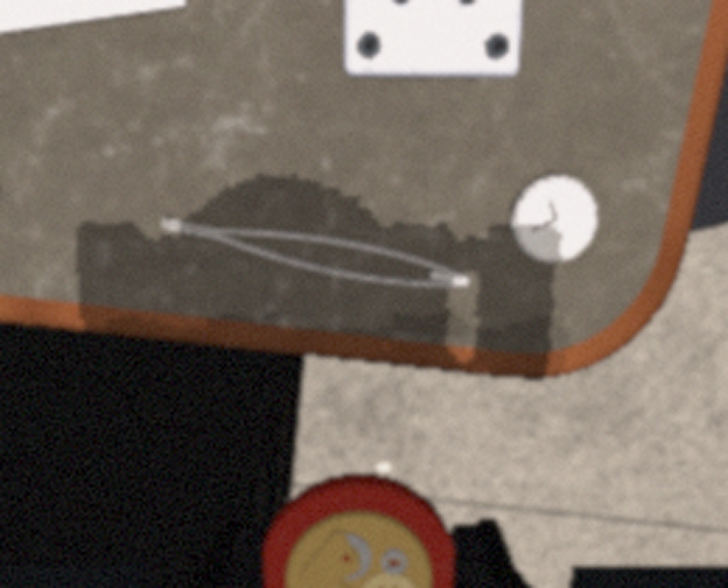

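The crop shows the disc held squarely at (360,560) and the fixture's nest end with corners at (345,73) and (519,75). These give an independent check of the fixture pose.

Run:
```python
from h import *
q=lambda x,y:((x+.5)/2.8-.5+150,(y+.5)/2.8-.5+60)
M=[world('wrist','w3',*q(*p),.010) for p in[(345,73),(519,75)]];print(M,np.linalg.norm(M[0]-M[1]))
th,t,r=fit([(.048,-.032),(.048,.032)],M);print(np.degrees(th),t,r)
a=np.radians(96.4);mid=(M[0]+M[1])[:2]/2;print('nest',mid-.048*np.array([np.cos(a),np.sin(a)]))
f=np.load('pics/w3.npz')
# pins / boss: local maxima of height
K=[(u,v) for u in range(265,335) for v in range(10,75)]
H=np.array([world('wrist','w3',u,v) for u,v in K])
s=H[(H[:,2]>.021)&(H[:,2]<.03)&(H[:,1]>.12)]; print(len(s)); 
s=s[np.argsort(s[:,0])]
for g in (s[s[:,0]<.523],s[s[:,0]>=.523]): print(len(g),g.mean(0) if len(g) else '')
a=np.array([np.cos(a),np.sin(a)]);print('pin expectations',np.array([.5236,.1103])+.0204*a)
```

```text
[array([0.55048945, 0.16239474, 0.01      ]), array([0.48734855, 0.15574989, 0.01      ])] 0.06348958419778496
96.00760799634523 [0.5239427  0.11133593] [[ 0.2538063   0.02671019]
 [-0.2538063  -0.02671019]]
nest [0.52426951 0.11137145]Traceback (most recent call last):
  File "<stdin>", line 9, in <module>
  File "h.py", line 9, in world
    f=np.load(f'pics/{tag}.npz'); c=camera_params(n); K=np.array(c['intrinsics'])
                                    ~~~~~~~~~~~~~^^^
ValueError: time passes only in moves, steps and waits
```

Run:
```python
from h import *
print(np.array(camera_params('wrist')['tool_from_camera']).round(3)); go((.5243,.1078,.06),6.4)
```

```text
[[ 0.001 -0.956 -0.292  0.08 ]
 [ 1.     0.001  0.     0.   ]
 [-0.    -0.292  0.956 -0.164]
 [ 0.     0.     0.     1.   ]]
t 6.0833 tcp [0.5339 0.2681 0.1922] yaw -173.5 down [-0.001 -0.001 -1.   ] shift cm [15.81  2.75 13.23] az 0.002 grip 0.42789553899103144 29.999949038028717 F [-0.3 -0.4 -0.4]
```

Emit:
drive_tool:
  rows:
    - {"tx": 3.95,"ty": 0.7,"tz": 0,"ax": 0,"ay": 0,"az": 0,"claw": 3.5}
    - {"tx": 3.95,"ty": 0.7,"tz": 0,"ax": 0,"ay": 0,"az": 0,"claw": 3.5}
    - {"tx": 3.95,"ty": 0.7,"tz": 0,"ax": 0,"ay": 0,"az": 0,"claw": 3.5}
    - {"tx": 3.95,"ty": 0.7,"tz": 0,"ax": 0,"ay": 0,"az": 0,"claw": 3.5}
    - {"tx": 0,"ty": 0,"tz": 4,"ax": 0,"ay": 0,"az": 0,"claw": 3.5}
    - {"tx": 0,"ty": 0,"tz": 4,"ax": 0,"ay": 0,"az": 0,"claw": 3.5}
    - {"tx": 0,"ty": 0,"tz": 3,"ax": 0,"ay": 0,"az": 0,"claw": 3.5}
    - {"tx": 0,"ty": 0,"tz": 2,"ax": 0,"ay": 0,"az": 0,"claw": 3.5}
    - {"tx": 0,"ty": 0,"tz": 0,"ax": 0,"ay": 0,"az": 0,"claw": 3.5}
    - {"tx": 0,"ty": 0,"tz": 0,"ax": 0,"ay": 0,"az": 0,"claw": 3.5}

```text
time_s: 6.92
tcp_pos: [0.5238, 0.1066, 0.0624]
ee_rot: [[0.111, -0.994, -0.002], [-0.994, -0.111, -0.001], [0.001, 0.002, -1.0]]
wrist_force: [0.5, -0.1, 0.9]
gripper_width: 0.427
gripper_force: 30.0
```

Run:
```python
from h import *
go((.5243,.1078,.0198),6.4)
```

```text
t 6.9167 tcp [0.5238 0.1066 0.0624] yaw -173.64 down [-0.002 -0.001 -1.   ] shift cm [-0.12 -0.07  4.26] az -0.001 grip 0.4270846687492521 29.999940097332 F [ 0.5 -0.1  0.9]
```

Emit:
drive_tool:
  rows:
    - {"tx": -0.1,"ty": -0.06,"tz": 1.2,"ax": 0,"ay": 0,"az": 0,"claw": 3.5}
    - {"tx": 0,"ty": 0,"tz": 1.2,"ax": 0,"ay": 0,"az": 0,"claw": 3.5}
    - {"tx": 0,"ty": 0,"tz": 0.8,"ax": 0,"ay": 0,"az": 0,"claw": 3.5}
    - {"tx": 0,"ty": 0,"tz": 0.5,"ax": 0,"ay": 0,"az": 0,"claw": 3.5}
    - {"tx": 0,"ty": 0,"tz": 0.2,"ax": 0,"ay": 0,"az": 0,"claw": 3.5}
    - {"tx": 0,"ty": 0,"tz": 0.1,"ax": 0,"ay": 0,"az": 0,"claw": 3.5}
    - {"tx": 0,"ty": 0,"tz": 0.1,"ax": 0,"ay": 0,"az": 0,"claw": 3.5}
    - {"tx": 0,"ty": 0,"tz": 0,"ax": 0,"ay": 0,"az": 0,"claw": 3.5}
    - {"tx": 0,"ty": 0,"tz": 0,"ax": 0,"ay": 0,"az": 0,"claw": 3.5}

```text
time_s: 7.67
tcp_pos: [0.525, 0.1093, 0.0221]
ee_rot: [[0.112, -0.994, 0.001], [-0.994, -0.112, 0.0], [-0.0, -0.001, -1.0]]
wrist_force: [0.5, -0.1, 0.5]
gripper_width: 0.428
gripper_force: 30.0
```

Run:
```python
from h import *
go((.5243,.1078,.0198),6.4)
```

```text
t 7.6667 tcp [0.525  0.1093 0.0221] yaw -173.58 down [ 0.001  0.    -1.   ] shift cm [0.14 0.08 0.23] az 0.0 grip 0.4278367640206971 29.999891817569733 F [ 0.5 -0.1  0.5]
```

Emit:
drive_tool:
  rows:
    - {"tx": 0.12,"ty": 0.06,"tz": 0.1,"ax": 0,"ay": 0,"az": 0,"claw": 3.5}
    - {"tx": 0,"ty": 0,"tz": 0.07,"ax": 0,"ay": 0,"az": 0,"claw": 3.5}
    - {"tx": 0,"ty": 0,"tz": 0,"ax": 0,"ay": 0,"az": 0,"claw": 3.5}
    - {"tx": 0,"ty": 0,"tz": 0,"ax": 0,"ay": 0,"az": 0,"claw": 3.5}

```text
time_s: 8.0
tcp_pos: [0.5242, 0.1078, 0.02]
ee_rot: [[0.112, -0.994, -0.0], [-0.994, -0.112, -0.0], [0.0, 0.0, -1.0]]
wrist_force: [-0.0, 0.5, -0.2]
gripper_width: 0.427
gripper_force: 30.0
```

Emit:
drive_tool:
  rows:
    - {"tx": 0,"ty": 0,"tz": 0.03,"ax": 0,"ay": 0,"az": 0,"claw": 3.5}
    - {"tx": 0,"ty": 0,"tz": 0,"ax": 0,"ay": 0,"az": 0,"claw": 3.5}
    - {"tx": 0,"ty": 0,"tz": 0,"ax": 0,"ay": 0,"az": 0,"claw": 3.5}

```text
time_s: 8.25
tcp_pos: [0.5243, 0.1079, 0.0197]
ee_rot: [[0.112, -0.994, 0.0], [-0.994, -0.112, 0.0], [0.0, -0.0, -1.0]]
wrist_force: [-0.6, -0.5, -0.8]
gripper_width: 0.427
gripper_force: 30.0
```

Emit:
drive_tool:
  rows:
    - {"tx": 0,"ty": 0,"tz": 0,"ax": 0,"ay": 0,"az": 0,"claw": 4.2}
    - {"tx": 0,"ty": 0,"tz": 0,"ax": 0,"ay": 0,"az": 0,"claw": 4.8}
    - {"tx": 0,"ty": 0,"tz": 0,"ax": 0,"ay": 0,"az": 0,"claw": 5.5}
    - {"tx": 0,"ty": 0,"tz": 0,"ax": 0,"ay": 0,"az": 0,"claw": 6}
    - {"tx": 0,"ty": 0,"tz": 0,"ax": 0,"ay": 0,"az": 0,"claw": 6}
    - {"tx": 0,"ty": 0,"tz": -1,"ax": 0,"ay": 0,"az": 0,"claw": 6}
    - {"tx": 0,"ty": 0,"tz": -3,"ax": 0,"ay": 0,"az": 0,"claw": 6}
    - {"tx": 0,"ty": 0,"tz": -4,"ax": 0,"ay": 0,"az": 0,"claw": 6}
    - {"tx": 0,"ty": 0,"tz": -4,"ax": 0,"ay": 0,"az": 0,"claw": 3}
    - {"tx": 0,"ty": 0,"tz": -4,"ax": 0,"ay": 0,"az": 0,"claw": 0}

```text
time_s: 9.08
tcp_pos: [0.5238, 0.1076, 0.1823]
ee_rot: [[0.112, -0.994, 0.0], [-0.994, -0.112, -0.0], [0.0, -0.0, -1.0]]
wrist_force: [0.2, 1.4, 0.1]
gripper_width: 0.61
gripper_force: 0.0
```

Run:
```python
from h import *
a,_=grab('wrist','w4');b,_=grab('scene','s4');c,_=grab('top','t4')
o=np.zeros((600,800,3),np.uint8)
o[:315,:420]=cv2.resize(a,(420,315))
o[:300,430:790]=cv2.resize(b[220:340,190:310],(360,300),interpolation=cv2.INTER_CUBIC)
o[320:595,:460]=cv2.resize(c[225:280,180:272],(460,275),interpolation=cv2.INTER_CUBIC)
cv2.imwrite('pics/m4.png',o[:,:,::-1]); go((.5243,.1078,.18),6.4)
```

```text
t 9.2333 tcp [0.5263 0.1088 0.1845] yaw -173.56 down [ 0.009  0.004 -1.   ] shift cm [0.08 0.21 0.45] az 0.001 grip 0.48663733348978094 0.0 F [-0.4  0.1  0.3]
```

View pics/m4.png

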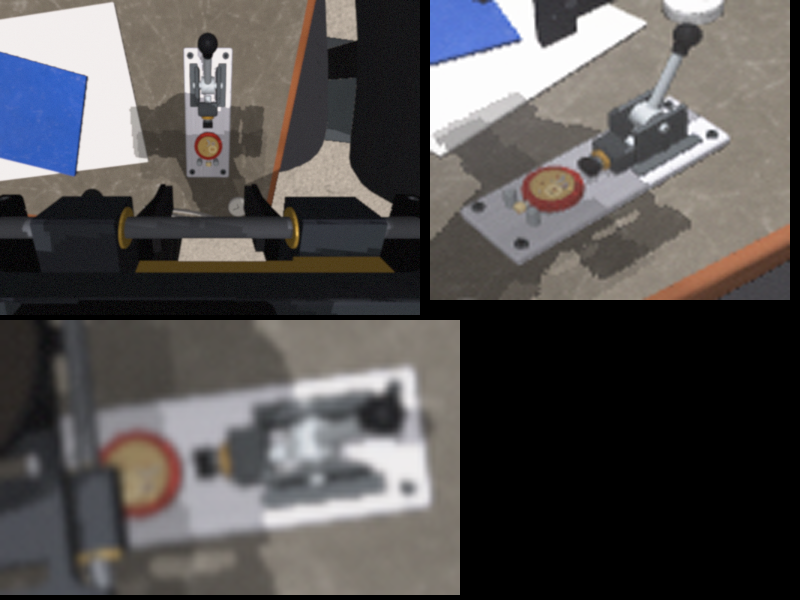

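The images show the job flat on the boss with its crown between the pins, the lever open, and the gripper clear. Now I'll move shut fingers behind the knob, at fixture x of about -155 mm.

Emit:
drive_tool:
  rows:
    - {"tx": 0,"ty": 0,"tz": 0,"ax": 0,"ay": 0,"az": 0,"claw": 0}
    - {"tx": 3.8,"ty": 0,"tz": 0,"ax": 0,"ay": 0,"az": 0,"claw": 0}
    - {"tx": 3.8,"ty": 0,"tz": 0,"ax": 0,"ay": 0,"az": 0,"claw": 0}
    - {"tx": 3.8,"ty": 0,"tz": 0,"ax": 0,"ay": 0,"az": 0,"claw": 0}
    - {"tx": 3.8,"ty": 0,"tz": 0,"ax": 0,"ay": 0,"az": 0,"claw": 0}
    - {"tx": 0,"ty": 0,"tz": 0,"ax": 0,"ay": 0,"az": 0,"claw": 0}
    - {"tx": 0,"ty": 0,"tz": 0,"ax": 0,"ay": 0,"az": 0,"claw": 0}
    - {"tx": 0,"ty": 0,"tz": 0,"ax": 0,"ay": 0,"az": 0,"claw": 0}

```text
time_s: 9.9
tcp_pos: [0.5404, -0.0434, 0.1782]
ee_rot: [[0.111, -0.994, -0.003], [-0.994, -0.111, -0.0], [-0.0, 0.003, -1.0]]
wrist_force: [-0.2, -0.6, -0.0]
gripper_width: 0.009
gripper_force: 0.0
```

Run:
```python
from h import *
go((.5413,-.0432,.095),6.4)
```

```text
t 9.9 tcp [ 0.5404 -0.0434  0.1782] yaw -173.64 down [-0.003 -0.    -1.   ] shift cm [-0.01 -0.12  8.32] az -0.001 grip 0.009296483897553819 0.0 F [-0.2 -0.6 -0. ]
```

Emit:
drive_tool:
  rows:
    - {"tx": 0.4,"ty": -0.1,"tz": 3,"ax": 0,"ay": 0,"az": 0,"claw": 0}
    - {"tx": 0,"ty": 0,"tz": 3,"ax": 0,"ay": 0,"az": 0,"claw": 0}
    - {"tx": 0,"ty": 0,"tz": 2.3,"ax": 0,"ay": 0,"az": 0,"claw": 0}
    - {"tx": 0,"ty": 0,"tz": 0,"ax": 0,"ay": 0,"az": 0,"claw": 0}
    - {"tx": -0.8,"ty": 0,"tz": 0,"ax": 0,"ay": 0,"az": 0,"claw": 0}
    - {"tx": -0.8,"ty": 0,"tz": 0,"ax": 0,"ay": 0,"az": 0,"claw": 0}
    - {"tx": -0.8,"ty": 0,"tz": 0,"ax": 0,"ay": 0,"az": 0,"claw": 0}
    - {"tx": -0.6,"ty": 0,"tz": 0,"ax": 0,"ay": 0,"az": 0,"claw": 0}
    - {"tx": 0,"ty": 0,"tz": 0,"ax": 0,"ay": 0,"az": 0,"claw": 0}

```text
time_s: 10.65
tcp_pos: [0.5405, -0.0176, 0.1005]
ee_rot: [[0.115, -0.993, 0.004], [-0.993, -0.115, -0.003], [0.004, -0.003, -1.0]]
wrist_force: [-0.1, -8.7, 6.1]
gripper_width: -0.001
gripper_force: 4.7
```

Emit:
drive_tool:
  rows:
    - {"tx": -0.8,"ty": 0,"tz": 0.1,"ax": 0,"ay": 0,"az": 0,"claw": 0}
    - {"tx": -0.8,"ty": 0,"tz": 0.1,"ax": 0,"ay": 0,"az": 0,"claw": 0}
    - {"tx": -0.8,"ty": 0,"tz": 0.1,"ax": 0,"ay": 0,"az": 0,"claw": 0}
    - {"tx": -0.8,"ty": 0,"tz": 0,"ax": 0,"ay": 0,"az": 0,"claw": 0}
    - {"tx": 0,"ty": 0,"tz": 0,"ax": 0,"ay": 0,"az": 0,"claw": 0}

```text
time_s: 11.07
tcp_pos: [0.5364, 0.0162, 0.0957]
ee_rot: [[0.114, -0.993, 0.003], [-0.994, -0.114, 0.001], [-0.0, -0.003, -1.0]]
wrist_force: [0.0, -0.5, 1.0]
gripper_width: 0.007
gripper_force: 0.6
```

Emit:
drive_tool:
  rows:
    - {"tx": -0.8,"ty": 0,"tz": 0,"ax": 0,"ay": 0,"az": 0,"claw": 0}
    - {"tx": -0.8,"ty": 0,"tz": 0,"ax": 0,"ay": 0,"az": 0,"claw": 0}
    - {"tx": -0.4,"ty": 0,"tz": 0,"ax": 0,"ay": 0,"az": 0,"claw": 0}
    - {"tx": 0,"ty": 0,"tz": 0,"ax": 0,"ay": 0,"az": 0,"claw": 0}
    - {"tx": 0,"ty": 0,"tz": 0,"ax": 0,"ay": 0,"az": 0,"claw": 0}

```text
time_s: 11.48
tcp_pos: [0.5336, 0.0351, 0.0936]
ee_rot: [[0.113, -0.994, 0.0], [-0.994, -0.113, 0.0], [-0.0, -0.0, -1.0]]
wrist_force: [-0.9, -1.3, 0.5]
gripper_width: 0.006
gripper_force: 0.0
```

The push force has gone to zero, so the lever has probably snapped. I'll back off, rise and look.

Emit:
drive_tool:
  rows:
    - {"tx": 1,"ty": 0,"tz": -1,"ax": 0,"ay": 0,"az": 0,"claw": 0}
    - {"tx": 2,"ty": 0,"tz": -3,"ax": 0,"ay": 0,"az": 0,"claw": 0}
    - {"tx": 4,"ty": 0,"tz": -4,"ax": 0,"ay": 0,"az": 0,"claw": 0}
    - {"tx": 4,"ty": 0,"tz": -4,"ax": 0,"ay": 0,"az": 0,"claw": 0}
    - {"tx": 4,"ty": 0,"tz": -2,"ax": 0,"ay": 0,"az": 0,"claw": 0}
    - {"tx": 4,"ty": 0,"tz": 0,"ax": 0,"ay": 0,"az": 0,"claw": 0}
    - {"tx": 4,"ty": 0,"tz": 0,"ax": 0,"ay": 0,"az": 0,"claw": 0}
    - {"tx": 0,"ty": 0,"tz": 0,"ax": 0,"ay": 0,"az": 0,"claw": 0}
    - {"tx": 0,"ty": 0,"tz": 0,"ax": 0,"ay": 0,"az": 0,"claw": 0}

```text
time_s: 12.23
tcp_pos: [0.556, -0.1734, 0.2115]
ee_rot: [[0.107, -0.994, -0.0], [-0.994, -0.107, 0.0], [-0.0, 0.0, -1.0]]
wrist_force: [-0.3, 0.1, 0.2]
gripper_width: 0.007
gripper_force: 0.0
```

Run:
```python
from h import *
b,_=grab('scene','s5');c,_=grab('top','t5')
o=np.zeros((600,800,3),np.uint8)
o[:300,:360]=cv2.resize(b[220:340,190:310],(360,300),interpolation=cv2.INTER_CUBIC)
o[305:580,:460]=cv2.resize(c[225:280,180:272],(460,275),interpolation=cv2.INTER_CUBIC)
o[:300,380:780]=cv2.resize(c[150:300,130:430],(400,300))
cv2.imwrite('pics/m5.png',o[:,:,::-1]); go((.5243,.1078,.18),6.4)
```

```text
t 12.3333 tcp [ 0.5561 -0.1709  0.2114] yaw -173.64 down [-0.  0. -1.] shift cm [-28.05   0.08   3.14] az -0.001 grip 0.00282795074612546 0.0 F [-0.5 -0.1 -0.2]
```

View pics/m5.png

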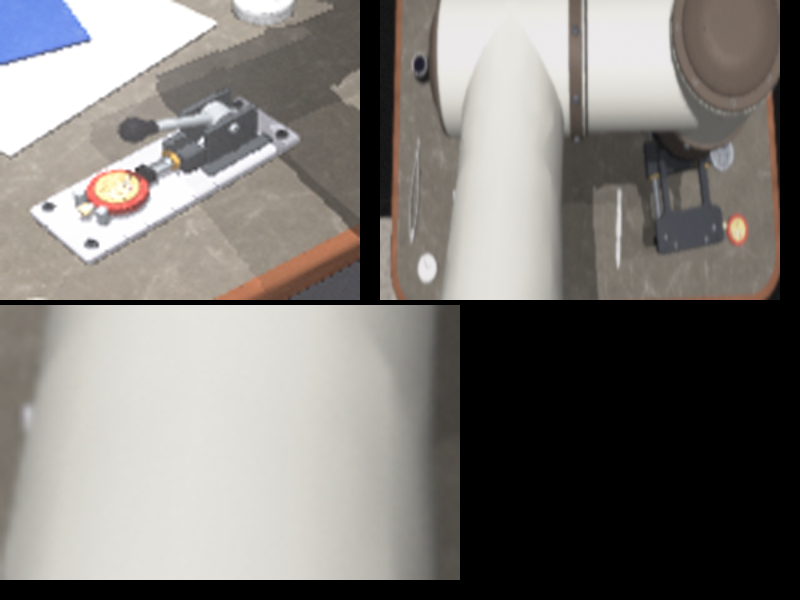

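The scene view shows the lever thrown over with its knob at crop (137,128), the pad against the disc, and the crown between the pins. I'll check the knob and disc heights, then hand in.

Run:
```python
from h import *
k=world('scene','s5',190+137/3,220+128/2.5); print('knob surf',k)
a=np.radians(96.4);X=np.array([np.cos(a),np.sin(a)]);print('fixture x mm',1e3*(k[:2]-[.524,.1108])@X,'expected',-85+75*np.sin(np.radians(63)))
c=world('scene','s5',190+118/3,220+189/2.5); print('disc top',c,'expected z ~.027, xy .524 .111')
print(finish_job())
```

```text
knob surf [0.51978015 0.09314105 0.08191582]
fixture x mm -17.078513913251726 expected -18.17451068587242
disc top [0.51920238 0.11181837 0.02738167] expected z ~.027, xy .524 .111
the job is handed in; nothing more can be done
None
```

The larger movement holder is clamped in the nest with its crown between the pins and the lever snapped over; I handed the job in at about 12 s. The last images and depth checks agreed with this, but I could not measure the pad force and no verdict came back.

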